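# Tuck the cover strip under the splash flap and hold it down

### The job

Pick up the steel cover strip by its orange fin, lay it flat on the green drip board and tuck its long free edge under the front rim of the blue splash flap, about 2 cm deep along its whole length (until the black line on the strip meets the rim), without lifting the flap. Finish while still holding the strip, pressed down firmly (about 10 N) and flat on the board. Leave the tin, the plaster model and the bottle where they stand.

Things in the scene. Friction and masses are not known exactly. Their poses are not given: they have to be found in the camera images.
- board: Green fixed drip board, 200 (x) x 190 (y) x 14 mm, flat on the worktop. Origin: centre of its underside; x points to its rear (where the flap is hinged), y to its left, z up. Its top is at z = 14 mm; the bare front part runs from x = -100 mm to the flap's rim at x = -5 mm. The hinge rail on its rear edge rises 21 mm above its top.
- flap_rim (a point): Lowest point of the rounded front rim (4 mm thick) of the blue splash flap, mid-width; at rest at board x = -5, y = 0, z = 21 mm: 7 mm above the board. The flap is 170 mm wide, slopes gently up from the rim to its hinge 90 mm behind, and stands on two black feet close behind the rim at its ends, 152 mm clear between them. Axes as the board's.
- flap (a joint): Hinge of the blue splash flap: 0 = at rest on its feet, grows as its front rim is lifted (0.06 rad lifts the rim 5 mm). Light: a gentle spring and its weight hold it down with less than 1 N at the rim.
- fin (a point): Centre of the orange upright grip fin on the loose steel strip: 34 long (x) x 12 thick (y) x 34 mm tall, top 38 mm above the strip's underside. This point is 21 mm above the strip's underside; the long free edge to be tucked is at x = +60 mm from it, the other long edge at x = -20 mm. x points to the free edge, y along the strip, z up.
- edge_left (a point): Left (+y) end of the free edge of the steel strip, on its underside: (+60, +55, -21) mm from the fin point. Axes as the strip's.
- edge_right (a point): Right (-y) end of the free edge of the steel strip, on its underside: (+60, -55, -21) mm from the fin point. Axes as the strip's.
- strip: Steel cover strip, a plate 80 (x) x 110 (y) x 4 mm, about 120 g; origin at the centre of its underside, 20 mm from the fin's centre towards the free edge. A thin black line runs across its top 20 mm from the free edge. Axes as the fin's.
- tin: Round tin of polishing paste with blue lid, 64 mm across, 28 mm high, loose; origin at the centre of its underside. Not to be disturbed.
- model: Sand-coloured plaster arch model, 62 x 66 x 28 mm, loose; origin at the centre of its underside. Not to be disturbed.
- bottle: White bottle with blue cap, 42 mm across, 103 mm high, loose; origin at the centre of its underside. Not to be disturbed.
Mind the look-alikes: they are no part of the job. What is meant by the strip is not turquoise or yellow, and is the larger of those in its own colour.

How it is judged:
By the outcome, as a careful person would: the job done as asked, in the order asked, and still so for the second after the job is handed in, while the arm keeps its last pose, push and grip.
It also fails if it takes over 38 s, if anything falls off the work surface, if the arm or the gripper's body presses on something with over 40 N, if the wrist force passes 120 N, or if a joint passes its speed limit or range.

### The arm

A 7-joint arm with a two-finger parallel gripper is mounted at the origin on a cart in front of the work surface, level with it; the furniture and walls round the work are solid. World frame = base frame: x ahead of the robot, y to its left, z up, the work surface at z = 0. Lengths are in m, angles in rad, forces in N, time in s.
With the tool pointing down it reaches from about 0.35 to 0.9 m from the base axis. Payload 19.9 kg.
Tool frame: the origin (TCP) lies on the centre line of the jaws, within the pads' length; the fingertips stand ctrl.finger_overhang ahead of it and the grasp point (between the pads) lies 3 mm ahead of it (ctrl.finger_overhang is the distance from the TCP to the fingertips, in m); z points along the fingers, y is the line along which they close (so a half turn about z gives the same grasp; the last joint's range is limited). The gripper opens to 94 mm and grips with 3 to 60 N. Pads are 16 mm wide; open, the fingers measure 119 mm over their backs; the gripper's body (75 mm by 177 mm) begins 78 mm behind the grasp point.
Start: joints at [-0.042, 0.417, -0.01, 1.614, 0.005, 1.111, -0.053], TCP at [0.625, 0, 0.204] pointing down, gripper open.
Joint ranges: [-2.81, 2.81], [-0.39, 2.02], [-1.27, 1.25], [0.06, 2.57], [-1.19, 4.33], [0.19, 2], [-2.82, 2.82]. Speed limits (rad/s): [1.89, 1.89, 2.39, 2.39, 3.01, 3.01, 3.01].

### API

Orientations are given as a 3x3 rotation matrix whose columns are the frame's x, y, z axes.
In Python, from workcell import ctrl gives the robot as it stands. The module is installed in compiled form; this text tells all that it offers.
- The arm moves only by the shell command python3 -m crank 'ROWS' [FORCE]. ROWS is a JSON object of lists of equal length, an entry for each row: "linear": the shift along the tool's x, y, z normalised to -1 to 1, where 1 is 0.05 m, a list of three; "twist": the turn, a rotation vector about the tool's x, y, z normalised to -1 to 1, where 1 is 0.15 rad, a list of three; "fingers": the opening, from 0 (shut) to 1 (fully open). In form: {"linear": [[tx, ty, tz], ...], "twist": [[ax, ay, az], ...], "fingers": [fingers, ...]}. A call has 1 to 20 rows; each row shifts and turns the commanded pose from where the row before left it, along the tool's axes as they then stand; what a row does not reach is not made up. A row lasts 1/10 s, in which the tool goes at most 50 mm and 8.59 degrees, less where a joint would pass 70% of its speed; a pose out of reach is approached as far as the arm can. A call with a number of a shift or a turn outside -1 to 1 is refused whole. A call with a gripper value outside its range is refused whole. The fingers move at their own pace and stop on an object; FORCE is the grip in N (left out, the last holds). Time passes only in rows, so rows that do not move let the fingers close. It gives the time, the measured TCP pose, the force, the opening and the grip force at its end, in the units of the state.
- ctrl.sense(): the state, without advancing time (a new reading comes with each control period).
- ctrl.read_camera(name): name is "scene" or "side" or "wrist"; returns (picture, depth): 400x640x3 uint8, red, green, blue; 400x640 float32, m along the optical axis (not along the pixel's ray), 0 where there is no reading.
- ctrl.camera_info(name): a dict with "vertical_fov" (degrees; the focal length in pixels is half the picture's height over the tangent of half this angle, whatever the lens; pixels are square), "cx", "cy" (the principal point, pixels), "R" (3x3) and "t" (3): a world point X has camera coordinates R X + t. Camera axes: x right, y down, z forward; pixel columns grow to the right and rows downward; lengths in m; the calibration is good to about 2 mm. A picture is of the moment at which its call begins: read the wrist's pose just before it. camera_info takes no time and is no camera call; for the wrist camera it gives the pose at the moment of the call.
- ctrl.sign_off(): hands the job in; it is judged then, once.
The state is a dict: "time_s": time; "qpos": joint angles; "joint_vel": joint speeds; "tau": joint torques, N m; "eef_pos": TCP position; "eef_rot": TCP orientation; "force": force on the tool from outside, world axes, zero at the start; "ft_torque": the same for the moment, N m; "grip_width": opening from 0.0 (shut) to 1.0 (fully open); "grip_force": force on a finger pad.
Only numpy, scipy, OpenCV 4.12 (cv2) and the standard library are available. Lean on these libraries where they do the work, as an engineer would, in place of code of your own. Each camera call takes 0.05 s, during which the arm holds its last target. There are 200 camera calls.

## Working session

There is one attempt and no reset: what is moved stays moved. The work goes in short steps, Python scripts to look and compute and a shell command to move; the robot and the scene stay as the last step left them, time stands still between calls to the robot, and variables do not carry over. Pictures are saved under pics/ and viewed, at most 10 in all, crops included, and the job is handed in when it is done.

```bash
mkdir -p pics; cat > h.py <<'E'
import numpy as np, cv2
from workcell import ctrl
def cam(n):
    i=ctrl.camera_info(n); p,d=ctrl.read_camera(n)
    f=200/np.tan(np.radians(i["vertical_fov"])/2)
    v,u=np.mgrid[0:p.shape[0],0:p.shape[1]]
    C=np.dstack([(u-i["cx"])/f*d,(v-i["cy"])/f*d,d])
    W=(C-np.array(i["t"]))@np.array(i["R"])
    W[d==0]=np.nan
    return p,d,W
def save(n,p): cv2.imwrite("pics/"+n,p[:,:,::-1])
E
python3 - <<'E'
from h import *
for n in ("scene","wrist"):
    p,d,W=cam(n); save(n+"0.png",p); np.save(n+"0.npy",W); np.save(n+"0p.npy",p)
s=ctrl.sense(); print(s, ctrl.finger_overhang)
E
```

```text
{'time_s': 0.1, 'qpos': array([-0.04151374,  0.41789975, -0.01029794,  1.61411547,  0.00470784,
        1.11068693, -0.05300833]), 'joint_vel': array([-0.00088752, -0.00153886, -0.00114671, -0.00232282,  0.00198634,
        0.00131915,  0.00042358]), 'tau': array([ 7.74739638e-04, -8.52578259e+01,  6.39427956e-01, -4.26696110e+01,
       -4.89651540e-02,  1.64374465e-02, -7.34272044e-05]), 'eef_pos': array([ 6.24660684e-01, -8.06025368e-06,  2.03496312e-01]), 'eef_rot': array([[-1.23302827e-05,  9.99999415e-01, -1.08200953e-03],
       [ 9.99999995e-01,  1.22283945e-05, -9.41722087e-05],
       [-9.41589223e-05, -1.08201069e-03, -9.99999410e-01]]), 'force': array([ 0.43735136, -0.02434246,  0.04910402]), 'ft_torque': array([-0.00465709,  0.00813651, -0.00974326]), 'grip_force': 0.0, 'grip_width': 1.00080619476809} 0.022
```

```bash
sleep 1
```

```text
(no output)
```

View pics/scene0.png

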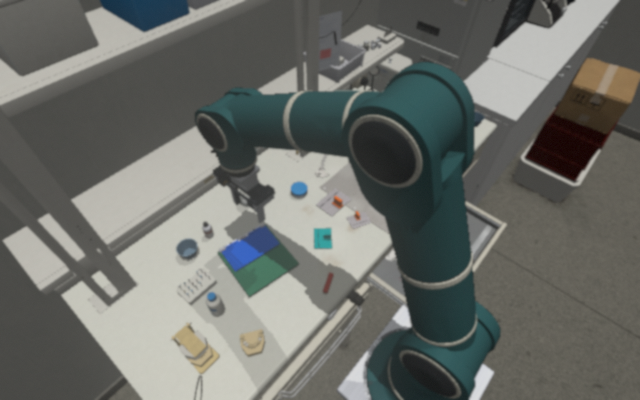

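View pics/wrist0.png

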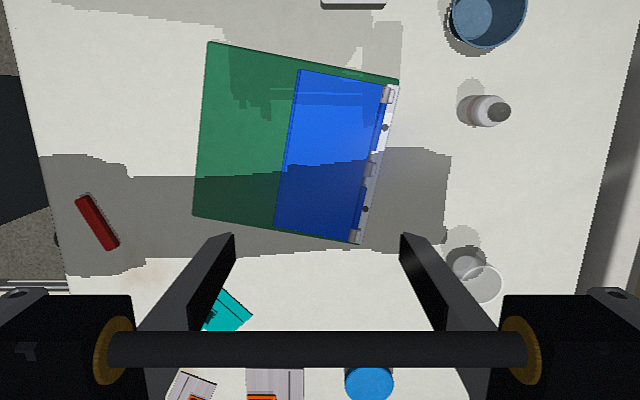

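The scene view shows the board at about (258,260), two grey strips with orange fins at (338,203) and (357,217), the turquoise decoy at (322,238) and the tin at (299,188). In the wrist view the board is at (290,140) with its flap to the right (+x). The grey strips are at the bottom edge, at (275,385) and (190,385).

```bash
python3 - <<'E'
from h import *
W=np.load("wrist0.npy");p=np.load("wrist0p.npy");hsv=cv2.cvtColor(p,cv2.COLOR_RGB2HSV)
x,y,z=W[...,0],W[...,1],W[...,2]
def rep(n,m):
    m=cv2.morphologyEx(m.astype(np.uint8),cv2.MORPH_OPEN,np.ones((3,3)))
    k,l,s,c=cv2.connectedComponentsWithStats(m)
    for i in range(1,k):
        if s[i,4]<60: continue
        q=W[l==i]; r=cv2.minAreaRect((q[:,:2]*1000).astype(np.float32))
        print(n,s[i,4],"pix",c[i].round(),"rect",np.round(r[0],1),np.round(r[1],1),round(r[2],1),"z",np.percentile(q[:,2],[5,50,95]).round(4))
H,S,V=hsv[...,0],hsv[...,1],hsv[...,2]
rep("green",(H>60)&(H<85)&(S>80)&(z>0.005)&(z<.05))
rep("blue",(H>100)&(H<125)&(S>150)&(z<.05))
W=np.load("scene0.npy");p=np.load("scene0p.npy");hsv=cv2.cvtColor(p,cv2.COLOR_RGB2HSV);z=W[...,2]
H,S,V=hsv[...,0],hsv[...,1],hsv[...,2]
rep("sc orange",(H<14)&(S>130)&(z>0)&(z<.1))
rep("sc blue",(H>100)&(H<125)&(S>130)&(z<.13)&(z>-.01))
rep("sc green",(H>60)&(H<85)&(S>80)&(z>0.005)&(z<.05))
for u,v in((338,203),(357,217),(328,202),(345,212),(251,341),(213,300)): print(u,v,W[v,u].round(3))
E
```

```text
green 15679 pix [248. 130.] rect [593.8  26.1] [189.  198.2] 79.4 z [0.0129 0.0142 0.0155]
blue 13681 pix [327. 154.] rect [635.3  18.2] [171.1  94.8] 79.3 z [0.0246 0.0281 0.032 ]
blue 1415 pix [368. 383.] rect [ 690.8 -273.3] [61.3 51.9] 1.7 z [0.0262 0.0281 0.0293]
sc blue 135 pix [299. 189.] rect [ 685.9 -272.1] [48.4 56.2] 42.8 z [0.0256 0.029  0.033 ]
sc blue 1125 pix [249. 249.] rect [629.7  20.8] [164.2  89.8] 78.7 z [0.0229 0.0279 0.0328]
sc green 972 pix [260. 273.] rect [545.2  58. ] [132.9  94.4] 78.1 z [0.0112 0.0144 0.018 ]
338 203 [ 0.535 -0.32   0.021]
357 217 [ 0.45  -0.324  0.008]
328 202 [ 0.573 -0.309  0.007]
345 212 [ 0.499 -0.318  0.001]
251 341 [0.403 0.226 0.021]
213 300 [0.542 0.229 0.092]
```

Board centre is about (594, 26) mm with yaw −10.6°, and its size and height check out. Next I move above the strips for a close look.

```bash
python3 -m crank '{"linear":[[-0.4,-0.1,0],[-0.8,-0.2,0],[-0.9,-0.25,0],[-0.9,-0.25,0],[-0.9,-0.25,0],[-0.9,-0.25,0],[-0.8,-0.2,0],[-0.6,-0.1,0],[-0.3,-0.1,0],[0,0,0],[0,0,0]],"twist":[[0,0,0],[0,0,0],[0,0,0],[0,0,0],[0,0,0],[0,0,0],[0,0,0],[0,0,0],[0,0,0],[0,0,0],[0,0,0]],"fingers":[1,1,1,1,1,1,1,1,1,1,1]}'
python3 - <<'E'
from h import *
p,d,W=cam("wrist"); save("wrist1.png",p); np.save("w1.npy",W); np.save("w1p.npy",p)
E
```

```text
time_s: 1.2
eef_pos: [0.5404, -0.3235, 0.2038]
eef_rot: [[-0.001, 1.0, -0.0], [1.0, 0.001, 0.001], [0.001, -0.0, -1.0]]
force: [0.4, 0.5, 0.3]
grip_width: 1.0
grip_force: 0.0
```

View pics/wrist1.png

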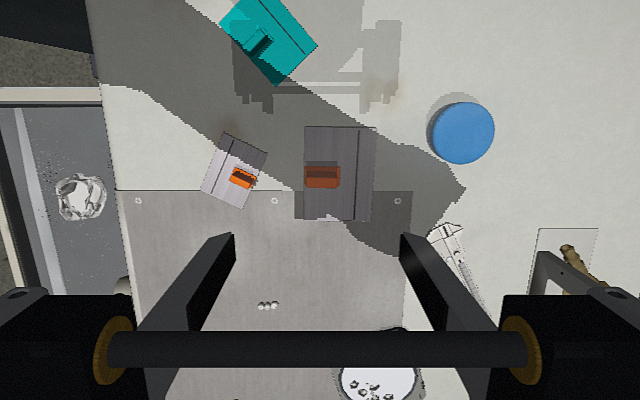

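The view shows the larger grey strip at (340,173), its orange fin at (322,177) and its black line at column ~358, so the free edge faces right (+x world). The smaller decoy is at (235,170), the turquoise one at (268,38) and the tin at (460,133).

```bash
python3 - <<'E'
from h import *
W=np.load("w1.npy");p=np.load("w1p.npy");hsv=cv2.cvtColor(p,cv2.COLOR_RGB2HSV)
H,S,V=[hsv[...,i].astype(int) for i in range(3)];z=W[...,2]
m=np.zeros(z.shape,bool);m[110:235,285:395]=1
o=m&(H<14)&(S>130)
q=W[o&(z>.03)];r=cv2.minAreaRect((q[:,:2]*1000).astype(np.float32));print("fin top",len(q),r,np.median(q[:,2]))
print("z of table near",[np.round(W[v,u],4) for v,u in((160,338),(205,338),(150,290),(215,290),(210,385),(130,390))])
# plate by height
zt=np.nanmedian(z[140:200,345:355]);print("plate z",zt)
pl=m&(z>.0022)&(z<.045)
k,l,s,c=cv2.connectedComponentsWithStats(cv2.morphologyEx(pl.astype(np.uint8),cv2.MORPH_OPEN,np.ones((3,3))))
i=1+s[1:,4].argmax();q=W[(l==i)&(z<.01)];print(s[i],cv2.minAreaRect((q[:,:2]*1000).astype(np.float32)))
E
```

```text
fin top 348 ((543.9414672851562, -326.2883605957031), (33.729583740234375, 11.629325866699219), 0.4673675298690796) 0.03794217982383338
z of table near [array([ 0.5633, -0.3087,  0.0052]), array([ 0.5643, -0.3617,  0.0051]), array([ 5.092e-01, -2.982e-01,  4.000e-04]), array([ 0.5077, -0.3755,  0.0011]), array([ 0.6203, -0.3689,  0.0014]), array([ 6.207e-01, -2.758e-01,  6.000e-04])]
plate z 0.004091388592657934
[ 303  126   74   96 6509] ((563.8424682617188, -327.1572570800781), (110.35218811035156, 80.00828552246094), 88.65457153320312)
```

```bash
python3 -m crank '{"linear":[[0,0,0.1],[0,0,0.25],[0,0,0.25],[0,0,0.25],[0,0,0.25],[0,0,0.25],[0,0,0.25],[0,0,0.25],[0,0,0.25],[0,0,0.25],[0,0,0.2],[0.07,0.06,0],[0,0,0],[0,0,0]],"twist":[[0,0,0.96],[0,0,0.96],[0,0,0.96],[0,0,0.96],[0,0,0.96],[0,0,0.96],[0,0,0.96],[0,0,0.96],[0,0,0.96],[0,0,0.96],[0,0,0.96],[0,0,0],[0,0,0],[0,0,0]],"fingers":[1,1,1,1,1,1,1,1,1,1,1,1,1,1]}'
```

```text
time_s: 2.65
eef_pos: [0.5441, -0.3277, 0.0772]
eef_rot: [[1.0, -0.009, 0.001], [-0.009, -1.0, -0.0], [0.001, 0.0, -1.0]]
force: [0.0, 0.7, 0.1]
grip_width: 0.998
grip_force: 0.0
```

```bash
python3 -m crank '{"linear":[[0,-0.03,0.3],[0,0,0.35],[0,0,0.2],[0,0,0.1],[0,0,0],[0,0,0],[0,0,0],[0,0,0],[0,0,0],[0,0,0],[0,0,0],[0,0,0],[0,0,0],[0,0,0]],"twist":[[0,0,0],[0,0,0],[0,0,0],[0,0,0],[0,0,0],[0,0,0],[0,0,0],[0,0,0],[0,0,0],[0,0,0],[0,0,0],[0,0,0],[0,0,0],[0,0,0]],"fingers":[1,1,1,1,1,0.1,0,0,0,0,0,0,0,0]}' 50
```

```text
time_s: 4.05
eef_pos: [0.5434, -0.3265, 0.029]
eef_rot: [[1.0, -0.013, -0.0], [-0.013, -1.0, -0.0], [-0.0, 0.0, -1.0]]
force: [-0.1, 0.4, -0.2]
grip_width: 0.27
grip_force: 0.0
```

```bash
python3 -m crank '{"linear":[[0,0,0],[0,0,0],[0,0,0],[0,0,0],[0,0,0],[0,0,0]],"twist":[[0,0,0],[0,0,0],[0,0,0],[0,0,0],[0,0,0],[0,0,0]],"fingers":[0,0,0,0,0,0]}' 50
```

```text
time_s: 4.65
eef_pos: [0.5434, -0.3266, 0.029]
eef_rot: [[1.0, -0.013, -0.0], [-0.013, -1.0, -0.0], [-0.0, 0.0, -1.0]]
force: [-0.4, 0.5, -0.2]
grip_width: 0.121
grip_force: 50.0
```

```bash
python3 -m crank '{"linear":[[0,0,-0.2],[0,0,-0.4],[0,0,-0.5],[0,-0.2,-0.4],[-0.1,-0.5,-0.2],[-0.1,-0.8,0],[-0.1,-0.8,0],[-0.1,-0.8,0],[-0.1,-0.8,0],[-0.1,-0.8,0],[-0.1,-0.8,0],[-0.1,-0.8,0],[-0.1,-0.6,0],[-0.06,-0.4,0],[0,-0.2,0],[0,0,0],[0,0,0],[0,0,0]],"twist":[[0,0,0],[0,0,0],[0,0,0],[0,0,0],[0,0,0],[0,0,0],[0,0,0],[0,0,0],[0,0,0],[0,0,0],[0,0,0],[0,0,0],[0,0,0.35],[0,0,0.4],[0,0,0.4],[0,0,0],[0,0,0],[0,0,0]],"fingers":[0,0,0,0,0,0,0,0,0,0,0,0,0,0,0,0,0,0]}' 50
python3 - <<'E'
from h import *
for n in("wrist","side"):
    p,d,W=cam(n); save(n+"2.png",p); np.save(n+"2.npy",W); np.save(n+"2p.npy",p)
E
```

```text
time_s: 6.45
eef_pos: [0.5026, 0.0481, 0.1142]
eef_rot: [[0.983, -0.184, 0.0], [-0.184, -0.983, -0.0], [0.0, 0.0, -1.0]]
force: [0.0, -0.4, -1.6]
grip_width: 0.124
grip_force: 50.0
```

View pics/wrist2.png

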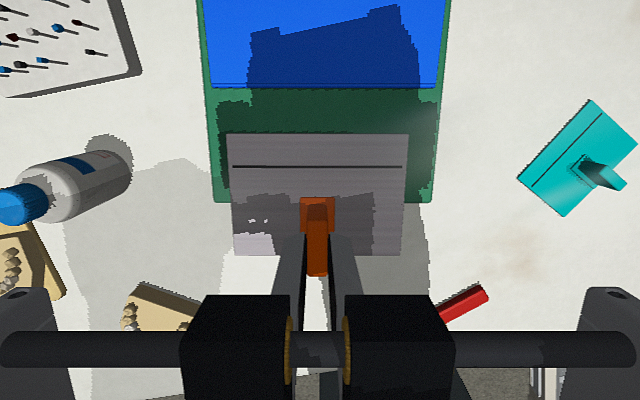

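View pics/side2.png

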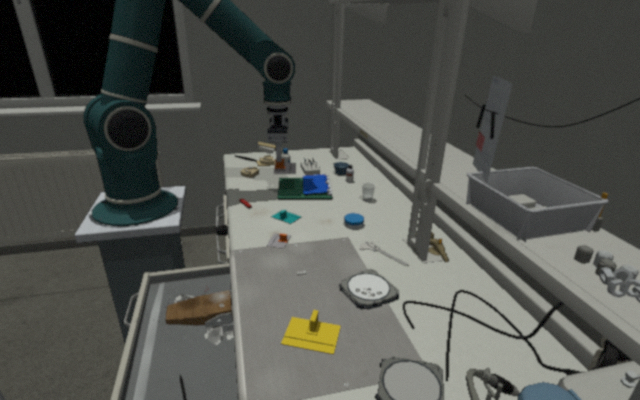

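The wrist view shows the strip in the grip with its front edge at row ~133, its black line at row 166 and the flap rim at row 88, all nearly parallel. The side view shows the arm above the board, but it is too coarse to measure from. I now fit the plate's tilt and edge and the rim line in the wrist depth.

```bash
cat > m.py <<'E'
from h import *
def meas(W,p,zr,box):
    s=ctrl.sense(); R=np.array(s["eef_rot"]); T=s["eef_pos"]
    hsv=cv2.cvtColor(p,cv2.COLOR_RGB2HSV); H,S=hsv[...,0],hsv[...,1]; z=W[...,2]
    L=((W-T)@R)*1000   # tool coords, mm (x ahead, y right, z down)
    m=np.zeros(z.shape,bool); m[box[0]:box[1],box[2]:box[3]]=1
    q=L[m&(S<60)&(z>zr[0])&(z<zr[1])]; 
    A=np.c_[q[:,:2],np.ones(len(q))]
    for _ in range(3):
        c=np.linalg.lstsq(A,q[:,2],rcond=None)[0]; k=abs(A@c-q[:,2])<2; A,q=A[k],q[k]
    print("plate n",len(q),"slopes deg x,y",np.degrees(c[:2]).round(2),"top at fin",c[2].round(2))
    r=cv2.minAreaRect(q[:,:2].astype(np.float32)); print("rect tool",r, "xmax",np.percentile(q[:,0],99.5))
    for y0 in(-45,-15,15,45):
        k=abs(q[:,1]-y0)<6; print("edge y",y0,np.percentile(q[k,0],98.5).round(1),end="; ")
    b=(H>100)&(H<125)&(S>150)&(z<.06)&(z>.01); g=(H>60)&(H<85)&(S>80)&(z>.005)&(z<.05)
    print();
    for y0 in(-60,-30,0,30,60):
        k=b&(abs(L[...,1]-y0)<6); print("rim y",y0,np.percentile(L[k][:,0],1).round(1),end="; ")
    B=L[b]; B=B[B[:,0]<B[:,0].min()+60]; print("flap y range",np.percentile(B[:,1],[.3,99.7]).round(1))
    G=L[g]; print("board z tool",np.median(G[:,2]).round(2),"world",np.median(z[g]).round(4),"y range",np.percentile(G[:,1],[.3,99.7]).round(1),"xmin",np.percentile(G[:,0],.5).round(1))
    print("rim z world",np.nanmin(z[b]),np.percentile(z[b],[1,5]), "T",T.round(4))
E
python3 - <<'E'
from m import *
meas(np.load("wrist2.npy"),np.load("wrist2p.npy"),(.07,.105),(120,260,220,415))
E
```

```text
plate n 18478 slopes deg x,y [0.22 0.03] top at fin 24.6
rect tool ((21.068321228027344, 0.5846710205078125), (80.21258544921875, 110.26497650146484), 0.0669768825173378) xmax 60.66842480066855
edge y -45 60.4; edge y -15 60.1; edge y 15 60.1; edge y 45 60.0; 
rim y -60 89.2; rim y -30 89.2; rim y 0 89.7; rim y 30 89.3; rim y 60 89.7; flap y range [-184.  -165.3]
board z tool 99.98 world 0.0142 y range [-88.3  99.2] xmin -3.9
rim z world 0.012078651190157927 [0.02365394 0.0244249 ] T [0.5026 0.0482 0.1142]
```

The plate is level, its edge is 29 mm in front of the rim and parallel to it, and the board centre is 5 mm to the tool's +y. I descend to just above the board, correcting sideways on the way.

```bash
python3 -m crank '{"linear":[[0,0.05,0.2],[0,0.05,0.3],[0,0,0.3],[0,0,0.3],[0,0,0.16],[0,0,0.1],[0,0,0],[0,0,0]],"twist":[[0,0,0],[0,0,0],[0,0,0],[0,0,0],[0,0,0],[0,0,0],[0,0,0],[0,0,0]],"fingers":[0,0,0,0,0,0,0,0]}' 55
python3 - <<'E'
from m import *
p,d,W=cam("wrist"); save("wrist3.png",p)
meas(W,p,(.0165,.045),(120,260,220,415))
E
```

```text
time_s: 7.35
eef_pos: [0.5019, 0.0441, 0.0463]
eef_rot: [[0.983, -0.185, 0.0], [-0.185, -0.983, 0.0], [0.0, -0.0, -1.0]]
force: [0.9, 0.3, -1.5]
grip_width: 0.123
grip_force: 55.0
plate n 18442 slopes deg x,y [0.23 0.  ] top at fin 24.87
rect tool ((20.747879028320312, 0.6645736694335938), (80.46897888183594, 110.1790771484375), 0.11971565335988998) xmax 60.50645550986637
edge y -45 59.9; edge y -15 60.0; edge y 15 60.0; edge y 45 59.9; 
rim y -60 88.7; rim y -30 88.7; rim y 0 88.8; rim y 30 88.8; rim y 60 88.8; flap y range [-174.4    7.6]
board z tool 32.34 world 0.0142 y range [-92.1  94.9] xmin -4.1
rim z world 0.01291830379719754 [0.02345656 0.02423069] T [0.502  0.0442 0.0465]
```

View pics/wrist3.png

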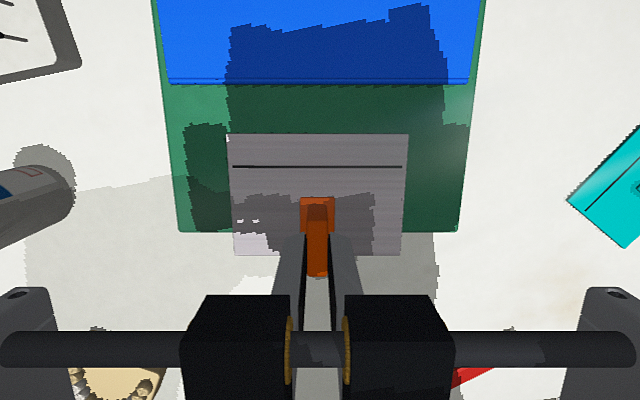

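The strip is centred and parallel, with its edge at row 133, the rim at row 82, and 3.4 mm under the plate. I lower 2 mm and start tucking.

```bash
python3 -m crank '{"linear":[[0,0,0.04],[0.05,0,0],[0.1,0,0],[0.1,0,0],[0.1,0,0],[0.1,0,0],[0.08,0,0],[0.06,0,0],[0.06,0,0],[0.05,0,0],[0,0,0],[0,0,0]],"twist":[[0,0,0],[0,0,0],[0,0,0],[0,0,0],[0,0,0],[0,0,0],[0,0,0],[0,0,0],[0,0,0],[0,0,0],[0,0,0],[0,0,0]],"fingers":[0,0,0,0,0,0,0,0,0,0,0,0]}' 55
python3 - <<'E'
from m import *
p,d,W=cam("wrist"); save("wrist4.png",p)
meas(W,p,(.0165,.045),(100,260,220,415))
E
```

```text
time_s: 8.6
eef_pos: [0.5359, 0.0377, 0.044]
eef_rot: [[0.983, -0.185, -0.0], [-0.185, -0.983, -0.0], [-0.0, 0.0, -1.0]]
force: [-0.5, 0.0, -1.7]
grip_width: 0.119
grip_force: 55.0
plate n 15808 slopes deg x,y [0.17 0.03] top at fin 24.75
rect tool ((17.222463607788086, 0.5508575439453125), (72.80915832519531, 109.94342803955078), 0.13453638553619385) xmax 53.085001130111166
edge y -45 52.9; edge y -15 52.9; edge y 15 52.3; edge y 45 52.3; 
rim y -60 55.5; rim y -30 55.4; rim y 0 54.9; rim y 30 55.5; rim y 60 55.5; flap y range [-180.2    7.5]
board z tool 29.76 world 0.0142 y range [-92.3  95.1] xmin -39.4
rim z world 0.0124002280568238 [0.02401033 0.02476865] T [0.5359 0.0377 0.044 ]
```

View pics/wrist4.png

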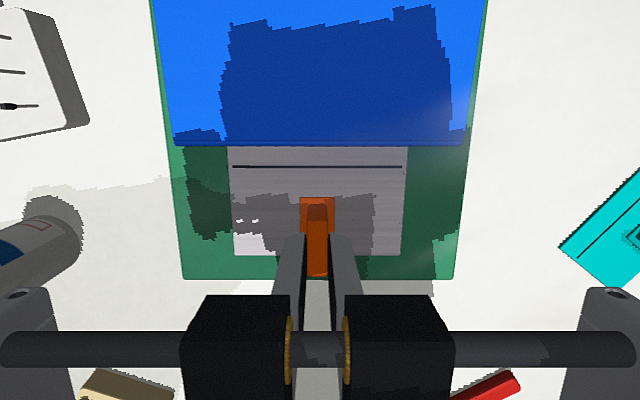

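The free edge is under the rim (row 145) along its whole length with no contact force. I finish the remaining ~16 mm, then lower until it touches.

```bash
python3 -m crank '{"linear":[[0.05,0,0],[0.06,0,0],[0.06,0,0],[0.06,0,0],[0.06,0,0],[0.04,0,0],[0,0,0],[0,0,0.01],[0,0,0.01],[0,0,0],[0,0,0]],"twist":[[0,0,0],[0,0,0],[0,0,0],[0,0,0],[0,0,0],[0,0,0],[0,0,0],[0,0,0],[0,0,0],[0,0,0],[0,0,0]],"fingers":[0,0,0,0,0,0,0,0,0,0,0]}' 55
python3 -c "
from h import *
s=ctrl.sense();print(s['eef_pos'],s['force'],s['ft_torque'])"
```

```text
time_s: 9.75
eef_pos: [0.5522, 0.0347, 0.043]
eef_rot: [[0.983, -0.185, -0.0], [-0.185, -0.983, -0.0], [-0.0, 0.0, -1.0]]
force: [-1.1, -0.9, -0.3]
grip_width: 0.118
grip_force: 55.0
[0.55221839 0.03470486 0.04303115] [-1.05402008 -0.90943878 -0.26118403] [0.06078088 0.16588106 0.03593075]
```

```bash
python3 -m crank '{"linear":[[0,0,0.01],[0,0,0],[0,0,0]],"twist":[[0,0,0],[0,0,0],[0,0,0]],"fingers":[0,0,0]}' 60
python3 -c "
from h import *
s=ctrl.sense();print(s['eef_pos'],s['force'],s['ft_torque'])"
```

```text
time_s: 10.05
eef_pos: [0.5522, 0.0347, 0.043]
eef_rot: [[0.983, -0.185, -0.0], [-0.185, -0.983, 0.0], [-0.0, -0.0, -1.0]]
force: [-5.2, 0.4, 10.0]
grip_width: 0.119
grip_force: 60.0
[0.55224933 0.03467702 0.04297757] [-5.23346331  0.43100999 10.03535851] [ 0.0734717   1.14263163 -0.03954892]
```

```bash
python3 -m crank '{"linear":[[0,0,0],[0,0,0],[0,0,0],[0,0,0],[0,0,0]],"twist":[[0,0,0],[0,0,0],[0,0,0],[0,0,0],[0,0,0]],"fingers":[0,0,0,0,0]}' 60
python3 - <<'E'
from m import *
p,d,W=cam("wrist"); save("wrist5.png",p)
meas(W,p,(.0165,.045),(100,260,220,415)); s=ctrl.sense(); print(s["force"],s["ft_torque"])
E
```

```text
time_s: 10.55
eef_pos: [0.5522, 0.0347, 0.0429]
eef_rot: [[0.983, -0.185, -0.0], [-0.185, -0.983, 0.0], [-0.0, -0.0, -1.0]]
force: [-3.8, 0.1, 9.0]
grip_width: 0.115
grip_force: 60.0
plate n 11185 slopes deg x,y [0.04 0.04] top at fin 24.7
rect tool ((8.824789047241211, 0.6216011047363281), (55.582908630371094, 109.91946411132812), 0.021629856899380684) xmax 36.31042959732578
edge y -45 35.8; edge y -15 36.0; edge y 15 36.2; edge y 45 35.7; 
rim y -60 39.1; rim y -30 39.1; rim y 0 38.3; rim y 30 39.1; rim y 60 39.1; flap y range [-182.6    6.7]
board z tool 28.72 world 0.0143 y range [-92.2  95.1] xmin -54.6
rim z world 0.011807206013132556 [0.02416516 0.02491559] T [0.5523 0.0347 0.043 ]
[-5.04048297  0.26618116  9.59017352] [0.07545422 1.06950414 0.00915616]
```

View pics/wrist5.png

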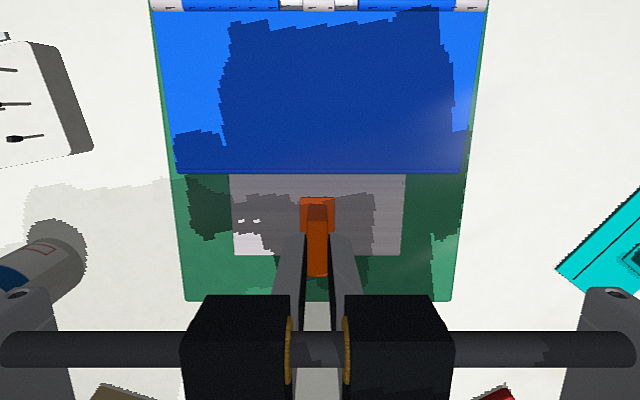

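The strip lies flat (tilt 0.04°, no gap to the board) and the black line is level with the rim at row 173. The wrist reads about 9.6 N down and the flap is at its resting height, so I hand it in.

```bash
python3 -c "
from workcell import ctrl
print(ctrl.sign_off())"
```

```text
the job is handed in; nothing more can be done
None
```

The strip is tucked about 2 cm under the flap's rim along its whole length, held by its fin and pressed flat on the board at about 10 N. The flap stayed down, the tin, model and bottle were not touched, and I handed the job in at about 10.6 s.

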